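# Probe the guide tube with the gauge rod and show it for reading

## Robot

A 6-joint arm with a two-finger parallel gripper is mounted at the origin on the work surface; the furniture and walls round the work are solid. World frame = base frame: x ahead of the robot, y to its left, z up, the work surface at z = 0. Lengths are in m, angles in rad, forces in N, time in s.
With the tool pointing down it reaches from about 0.375 to 0.9 m from the base axis. Payload 3.1 kg.
Tool frame: the origin (TCP) lies on the centre line of the jaws, within the pads' length; the fingertips stand 8 mm ahead of it and the grasp point (between the pads) lies 11 mm behind it (robot.tip_extent is the distance from the TCP to the fingertips, in m); y points along the fingers, z is the direction in which the jaws open and shut, and the axes are right-handed (so a half turn about y gives the same grasp; the last joint's range is limited). The gripper opens to 87 mm and grips with 3 to 60 N. Pads are 19 mm wide; open, the fingers measure 117 mm over their backs; the gripper's body (75 mm by 190 mm) begins 51 mm behind the grasp point.
Start: joints at [0.939, 0.527, 1.433, -0, 1.181, -0.178], TCP at [0.274, 0.562, 0.231] pointing down, gripper open.
Joint ranges: [-3.08, 3.08], [-0.75, 2.2], [0.22, 2.44], [-1.43, 4.57], [0, 2.65], [-2.85, 2.85]. Speed limits (rad/s): [2.79, 2.79, 3.14, 3.14, 3.14, 3.14].

## Interface

Orientations are given as a unit quaternion [x, y, z, w].
In Python, from rig import robot gives the robot as it stands.
- The arm moves only by the shell command python3 -m crank 'ROWS' [FORCE]. ROWS is JSON, a list that holds one entry, the list of rows, each a list of 7 numbers: the turn, a rotation vector about the tool's x, y, z in degrees, then the shift along the tool's x, y, z in m, then the opening in per cent of the stroke, from 0 (shut) to 100 (fully open). In form: [[[ax, ay, az, dx, dy, dz, gripper], ...]]. A call has exactly 5 rows; each row shifts and turns the commanded pose from where the row before left it, along the tool's axes as they then stand; what a row does not reach is not made up. A row lasts 1/8 s, in which the tool goes at most 62.5 mm and 10.7 degrees, less where a joint would pass 70% of its speed; a pose out of reach is approached as far as the arm can. A call with a gripper value outside its range is refused whole. The fingers move at their own pace and stop on an object; FORCE is the grip in N (left out, the last holds). Time passes only in rows, so rows that do not move let the fingers close, or fill a call up. It gives the time, the measured TCP pose, the force and the opening at its end, in the units of the state.
- robot.get_obs(): the state, without advancing time (a new reading comes with each control period).
- robot.camera(name): name is "scene" or "top"; returns a dict with "img" (480x640x3 uint8, red, green, blue), "K" (3x3 intrinsics, pixels), "R" (3x3) and "t" (3): a world point X has camera coordinates R X + t. Camera axes: x right, y down, z forward; pixel columns grow to the right and rows downward; lengths in m; the calibration is good to about 2 mm. A picture is of the moment at which its call begins. There is no depth.
- robot.hand_in(): hands the job in, once; it reports no verdict.
Trained networks look in a picture, given as the dict that the camera call returned (one of the last four; its "shot" number tells which), for a name from the list of things; names that differ only in an ending like _2 or _b are one class to them, and where a whole thing is asked for, a point or a joint stands for the part that bears it (a point fixed in the world has none). Each returns a list of dicts, best first, with "conf" (0 to 1); they miss things now and then, are a little off and sometimes report something else, mostly with a low value. They report only what shows in the picture. A call takes as long as a camera call.
- robot.spot_in(picture, thing): "at" ([row, column] in pixels, amid what is visible of it).
The state is a dict: "time": time; "q": joint angles; "joint_velocities": joint speeds; "joint_torque": joint torques, N m; "position": TCP position; "tool_rot": TCP orientation; "ft_force": force on the tool from outside, world axes, zero at the start; "moment": the same for the moment, N m; "grip_width": finger opening in m.
Only numpy, scipy, OpenCV 4.12 (cv2) and the standard library are available. Lean on these libraries where they do the work, as an engineer would, in place of code of your own. Each camera call takes 0.05 s, during which the arm holds its last target.

## Task

Take the long gauge rod with the green handle from the rack, push it into the sloping guide tube on the blue stand until its collar stops against the mouth of the tube, and draw it right out again. Then present it for reading at the white plate: hold the rod level and parallel to the plate, tip pointing to the robot's right, with the tip about 3 cm in front of the black cross and the rod touching nothing, and finish there still holding it. Leave the red gauge rod and the other loose things where they are.

Things in the scene. Friction and masses are not known exactly. Their poses are not given: they have to be found in the camera images.
- green_gauge_grip (a point): Grip centre of the long gauge rod with green handle, on its axis. x along the rod towards its tip, z up. The handle is a 16 x 16 mm square bar from 62 mm behind this point to 37 mm before it. It lies level, 55 mm above the table, in two open-topped saddles of the rack; lift it straight up.
- green_gauge_tip (a point): The tip of the green gauge rod, on its axis, 125 mm before the grip centre.
- green_gauge_collar (a point): Centre of the face, towards the tip, of the green rod's steel collar (33 mm diameter, 8 mm thick, next to the handle): 45 mm before the grip centre, 80 mm behind the tip. From here to the tip runs a round rod of 10 mm diameter.
- red_gauge_grip (a point): The same point on the short gauge rod with red handle (its rod ends 100 mm before this point, else it is alike). It lies parallel, 90 mm from the green one, in the rack; which is where changes. To be left alone.
- guide_tube: Steel guide tube, fixed to a stand with a blue post. Origin: centre of its mouth (plane of the rim), 125 mm above the table; x points along the bore into the tube, 20 degrees below level. Bore 15 mm diameter, flared to 24 mm at the mouth over the first 15 mm; rim 32 mm outside; 90 mm long. The stand's base, 80 x 64 x 10 mm, begins below the mouth and reaches forward.
- reading_plate: Grey foot with an upright white plate. Origin: on the table below the white face. x runs along the plate in the direction in which the rod shall point, y horizontally from the reading side into the plate, z up. The white face is the plane y = 0, x -55 to 55 mm, 8 to 180 mm high; the foot, 8 mm thick, lies behind it, y = -6 to 60 mm.
- reading_mark (a point): The centre of the black cross on the white face, 140 mm above the table; same axes as the plate. The rod's tip is to be held 30 mm in front of it, on its -y side, at the same height.
- rack: Wooden rack, fixed; origin on the table midway between the two rods' grip centres; x along the rods towards their tips. Base 156 x 150 x 10 mm, from x = -68 to 88 mm. Its saddles, 12 mm thick and up to 59 mm high, stand at x = -50 mm (round the handles) and x = 75 mm (under the rods).
- coupling: Dark hex coupling standing on end, 36 x 41 x 40 mm, loose; origin under its base. To be left alone.
- steel_slug: Pale steel round, 50 mm diameter, 55 mm high, loose; origin under its base. To be left alone.
- marker_pen: Paint marker, white with blue cap, 132 mm long, loose; to be left alone.
- tape_measure: Yellow tape measure, 70 x 73 x 36 mm, loose; to be left alone.
- green_gauge: The whole green gauge rod (160 g, more or less; origin at its grip centre).

How it is judged:
By the outcome, as a careful person would: the job done as asked, in the order asked, and still so for the second after the job is handed in, while the arm keeps its last pose, push and grip.
It also fails if it takes over 45 s, if anything falls off the work surface, if the arm or the gripper's body presses on something with over 40 N, if the wrist force passes 120 N, or if a joint passes its speed limit or range.

## Working session

There is one attempt and no reset: what is moved stays moved. The work goes in short steps, Python scripts to look and compute and a shell command to move; the robot and the scene stay as the last step left them, time stands still between calls to the robot, and variables do not carry over. Pictures are saved under pics/ and viewed, and the job is handed in when it is done.

```bash
mkdir -p pics; ls; cat > h.py <<'E'
import numpy as np, cv2
from rig import robot
from scipy.spatial.transform import Rotation as Rn
def shot(name,fn):
    p=robot.camera(name); cv2.imwrite('pics/'+fn,p['img'][:,:,::-1]); return p
def ray(p,rc):
    K,R,t=map(np.array,(p['K'],p['R'],p['t']))
    d=R.T@np.linalg.inv(K)@np.array([rc[1],rc[0],1.]); return -R.T@t,d/np.linalg.norm(d)
def atz(p,rc,z):
    o,d=ray(p,rc); return o+d*(z-o[2])/d[2]
def tri(pr):
    A=0;b=0
    for p,rc in pr:
        o,d=ray(p,rc); M=np.eye(3)-np.outer(d,d); A=A+M; b=b+M@o
    X=np.linalg.solve(A,b); return X
def proj(p,X):
    c=np.array(p['R'])@np.array(X)+np.array(p['t']); u=np.array(p['K'])@c; return u[1]/u[2],u[0]/u[2]
E
python3 - <<'E'
from h import *
o=robot.get_obs(); print(o)
S=shot('scene','s0.png');T=shot('top','t0.png')
for p in (S,T): print(-np.array(p['R']).T@p['t'],p['K'][0][0],p['R'])
for n in 'green_gauge_grip green_gauge_tip green_gauge_collar red_gauge_grip guide_tube reading_plate reading_mark rack coupling steel_slug marker_pen tape_measure'.split():
    print(n,[[(np.round(d['at'],1).tolist(),round(d['conf'],2)) for d in robot.spot_in(p,n)[:2]] for p in (S,T)])
E
```

```text
pics
{'time': 0.0, 'q': array([ 9.38506924e-01,  5.28479098e-01,  1.43393923e+00, -3.82030702e-05,
        1.18138023e+00, -1.78495732e-01]), 'joint_velocities': array([-2.02931304e-04, -8.46544221e-04, -6.32759182e-04,  9.94314304e-05,
        7.18634097e-04, -1.67295507e-03]), 'joint_torque': array([ 2.18459070e-03, -4.40043032e+01, -1.76595122e+01,  6.34928816e-02,
        5.80347993e-02, -1.61992707e-04]), 'position': array([0.27352611, 0.56115138, 0.22955193]), 'tool_rot': array([ 0.68970539, -0.15935819,  0.15876599, -0.68826216]), 'ft_force': array([-0.29514068,  0.51619413, -0.37719886]), 'moment': array([0.03448903, 0.01832302, 0.02870548]), 'grip_width': 0.08694458282564384}
[-0.09171248 -0.76915437  0.90729827] 525.528896794979 [[ 0.87555959 -0.48303244  0.00866457]
 [-0.30442653 -0.56556167 -0.76646232]
 [ 0.37512651  0.6684457  -0.64223083]]
[0.19444353 0.05399441 1.46939893] 569.4941390550728 [[-1.44278093e-02 -9.99895672e-01 -6.95141106e-04]
 [-9.90398754e-01  1.43863598e-02 -1.37489423e-01]
 [ 1.37485080e-01 -1.29520429e-03 -9.90502991e-01]]
green_gauge_grip [[([198.9
[... 155 characters left out ...]
[([200.4, 268.8], 0.54)], [([241.5, 215.6], 0.77), ([187.7, 305.1], 0.69)]]
red_gauge_grip [[([187.4, 298.6], 0.64)], [([207.1, 213.7], 0.79)]]
guide_tube [[([229.2, 301.8], 0.62), ([198.1, 272.9], 0.41)], [([241.0, 294.8], 0.75)]]
reading_plate [[([206.5, 355.1], 0.6)], [([186.3, 308.5], 0.57)]]
reading_mark [[([210.3, 357.5], 0.62)], [([187.3, 304.2], 0.84)]]
rack [[([202.1, 285.1], 0.83)], [([227.5, 215.0], 0.68)]]
coupling [[([177.7, 252.9], 0.62), ([207.3, 355.7], 0.42)], [([238.5, 158.1], 0.65)]]
steel_slug [[([388.8, 378.0], 0.63)], [([266.5, 466.4], 0.69)]]
marker_pen [[([223.1, 221.5], 0.69)], [([295.6, 211.6], 0.78)]]
tape_measure [[([431.2, 381.7], 0.65)], [([284.1, 493.1], 0.9)]]
```

View pics/s0.png

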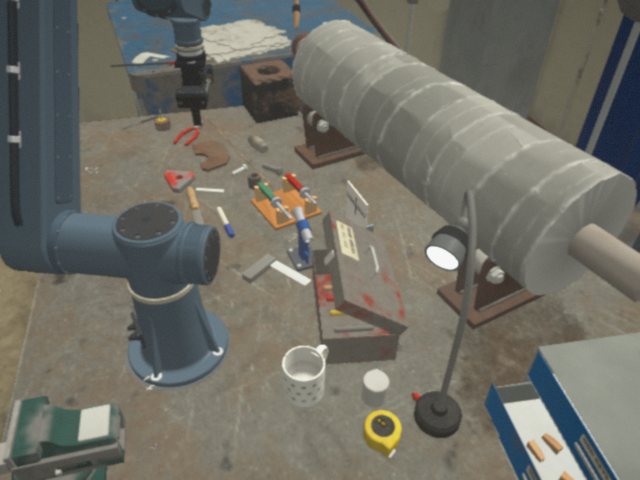

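View pics/t0.png

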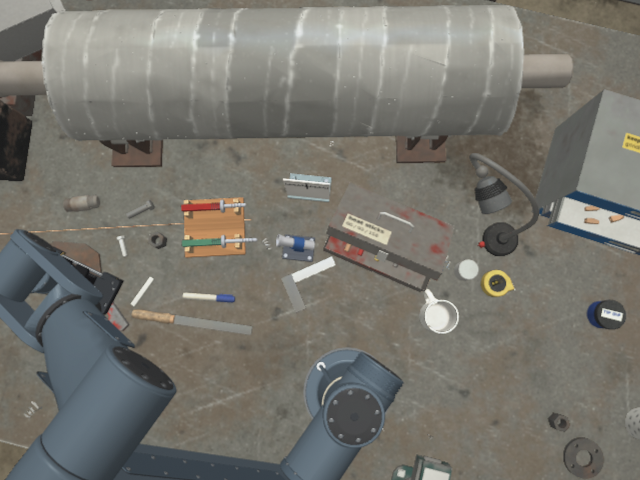

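```bash
python3 - <<'E'
import cv2
s=cv2.imread('pics/s0.png');t=cv2.imread('pics/t0.png')
cv2.imwrite('pics/s0c.png',cv2.resize(s[130:280,220:420],None,fx=4,fy=4,interpolation=cv2.INTER_CUBIC))
cv2.imwrite('pics/t0c.png',cv2.resize(t[150:300,150:350],None,fx=4,fy=4,interpolation=cv2.INTER_CUBIC))
E
```

```text
(no output)
```

View pics/s0c.png

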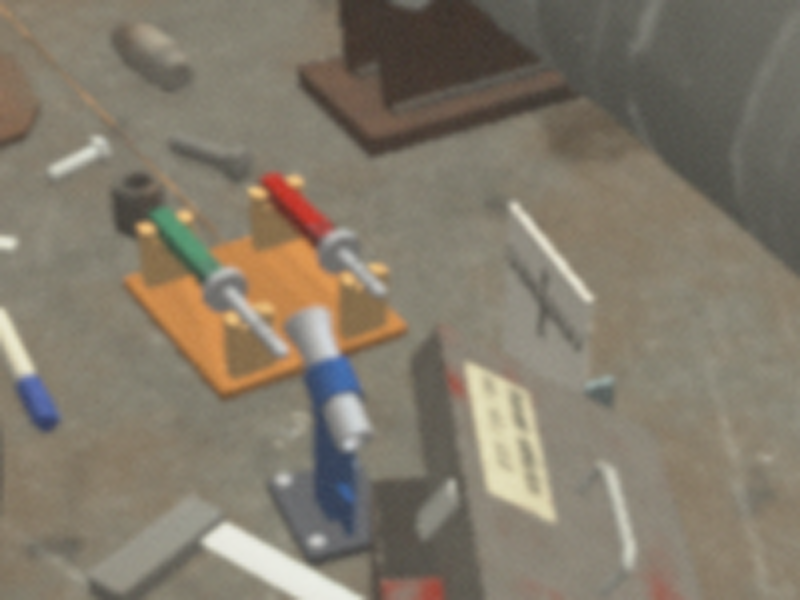

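View pics/t0c.png

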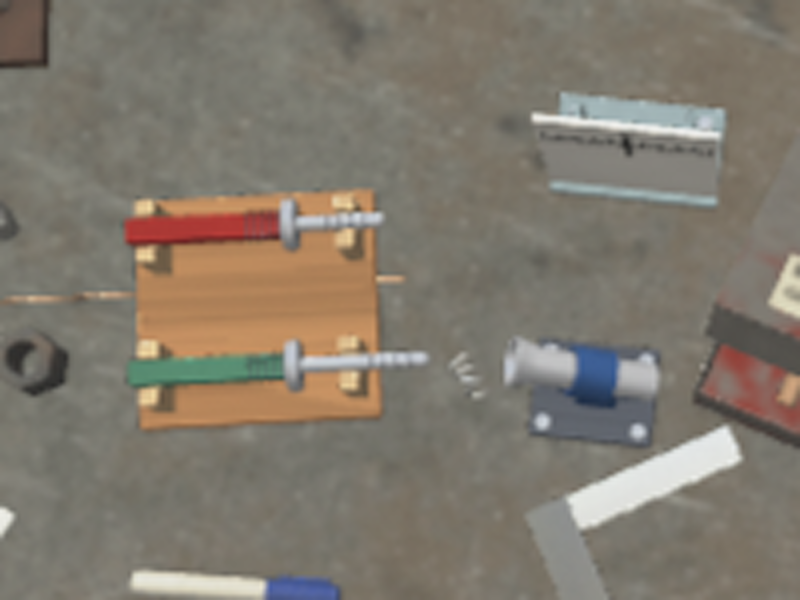

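Both views show the rack with the green rod (top image about row 241, col 183–257), the tube at (241, 295) pointing right, and the plate at (187, 304). Next I fit the model outlines to both pictures.

```bash
cat > fit0.py <<'E'
from h import *
import pickle
S=shot('scene','s1.png');T=shot('top','t1.png')
pickle.dump((S,T),open('cam.pkl','wb'))
c=lambda x,y:(150+(y+.5)/4-.5,150+(x+.5)/4-.5)
d=lambda x,y:(130+(y+.5)/4-.5,220+(x+.5)/4-.5)
print('tip top',atz(T,c(428,357),.055),'scene',atz(S,d(284,352),.055))
print('rear top',atz(T,c(130,373),.063),'scene',atz(S,d(160,214),.063))
print('collar top',atz(T,c(298,364),.055))
print('mouth', atz(T,c(511,361),.125), atz(S,d(308,318),.125), tri([(T,c(511,361)),(S,d(308,318))]))
print('far end', tri([(T,c(655,378)),(S,d(352,440))]))
print('cross', tri([(T,c(628,146)),(S,d(543,300))]), atz(T,c(628,146),.14),atz(S,d(543,300),.14))
print('plate top L',atz(T,c(535,119),.18),atz(S,d(514,207),.18),'R',atz(T,c(722,135),.18),atz(S,d(590,300),.18))
print('base corners', [atz(T,c(*q),.01)[:2].round(4) for q in ((536,336),(657,345),(652,445),(529,436))])
print('rack corners', [atz(T,c(*q),.01)[:2].round(4) for q in ((135,200),(374,191),(380,415),(140,428))])
E
python3 fit0.py
```

```text
tip top [0.38295821 0.22068289 0.055     ] scene [0.38238904 0.22461089 0.055     ]
rear top [0.37454227 0.40513231 0.063     ] scene [0.37201009 0.40058873 0.063     ]
collar top [0.37971942 0.30205906 0.055     ]
mouth [0.37050989 0.16303415 0.125     ] [0.37192469 0.16669004 0.125     ] [0.37004164 0.16278738 0.12825194]
far end [0.35961075 0.07916024 0.09670079]
cross [0.49552301 0.091629   0.14455586] [0.4968087  0.09164224 0.14      ] [0.49875191 0.09683071 0.14      ]
plate top L [0.50447713 0.1442169  0.18      ] [0.5035727  0.14243498 0.18      ] R [0.49342117 0.03604879 0.18      ] [0.49215616 0.03871211 0.18      ]
base corners [array([0.4016, 0.1561]), array([0.3946, 0.0779]), array([0.3298, 0.0819]), array([0.3368, 0.1609])]
rack corners [array([0.4951, 0.4174]), array([0.4988, 0.2614]), array([0.3517, 0.2568]), array([0.3456, 0.4112])]
```

```bash
cat > ov.py <<'E'
from h import *
import pickle,sys
S,T=pickle.load(open('cam.pkl','rb'))
# yaw a: rotation of x axis from -y direction towards +x
def fr(a): a=np.radians(a); x=np.array([np.sin(a),-np.cos(a),0]); z=np.array([0,0,1.]); return np.c_[x,np.cross(z,x),z]
def circ(o,F,x,r): 
    t=np.linspace(0,2*np.pi,40); return [o+F@np.array([x,r*np.cos(k),r*np.sin(k)]) for k in t]
def box(o,F,x0,x1,y0,y1,z0,z1):
    P=lambda x,y,z:o+F@np.array([x,y,z])
    return [[P(x0,y0,z),P(x1,y0,z),P(x1,y1,z),P(x0,y1,z),P(x0,y0,z)] for z in (z0,z1)]
def model(g,ga,m,ma,pl,pa,rk,ra):
    L=[]
    o=np.array([*g,.055]);F=fr(ga)
    L+=[*box(o,F,-.062,.037,-.008,.008,-.008,.008)[1:],circ(o,F,.045,.0165),[o+F@[.045,.005,0],o+F@[.125,.005,0]],[o+F@[.045,-.005,0],o+F@[.125,-.005,0]],circ(o,F,.125,.005)]
    o=np.array([*m,.125]);F0=fr(ma);Rp=Rn.from_rotvec(F0[:,1]*np.radians(20)).as_matrix();F=Rp@F0
    L+=[circ(o,F,0,.016),circ(o,F,0,.012),circ(o,F,.09,.0105)]+[[o,o+F@[.09,0,0]]]
    L+=box(np.array([*m,0]),F0,0,.08,-.032,.032,0,.01)[1:]
    o=np.array([*pl,0]);F=fr(pa)
    b=box(o,F,-.055,.055,0,0.0,.008,.18);L+=b
    L+=[[o+F@[-.02,0,.14],o+F@[.02,0,.14]],[o+F@[0,0,.12],o+F@[0,0,.16]]]+box(o,F,-.055,.055,-.006,.06,0,.008)[1:]
    L+=box(np.array([*rk,0]),fr(ra),-.068,.088,-.075,.075,0,.01)[1:]
    return L
def draw(p,r0,c0,L,fn,k=4):
    im=cv2.resize(p['img'][r0:r0+150,c0:c0+200,::-1],None,fx=k,fy=k,interpolation=cv2.INTER_CUBIC)
    for l in L:
        q=np.array([[(proj(p,X)[1]-c0+.5)*k-.5,(proj(p,X)[0]-r0+.5)*k-.5] for X in l])
        cv2.polylines(im,[np.round(q).astype(int)],False,(255,0,255),1,cv2.LINE_AA)
    cv2.imwrite(fn,im)
E
cat > ov1.py <<'E'
from ov import *
L=model((.3758,.3435),2.5,(.3712,.163),-6,(.498,.0925),-6,(.422,.346),2)
draw(T,150,150,L,'pics/tov1.png');draw(S,130,220,L,'pics/sov1.png')
E
python3 ov1.py
```

```text
(no output)
```

View pics/tov1.png

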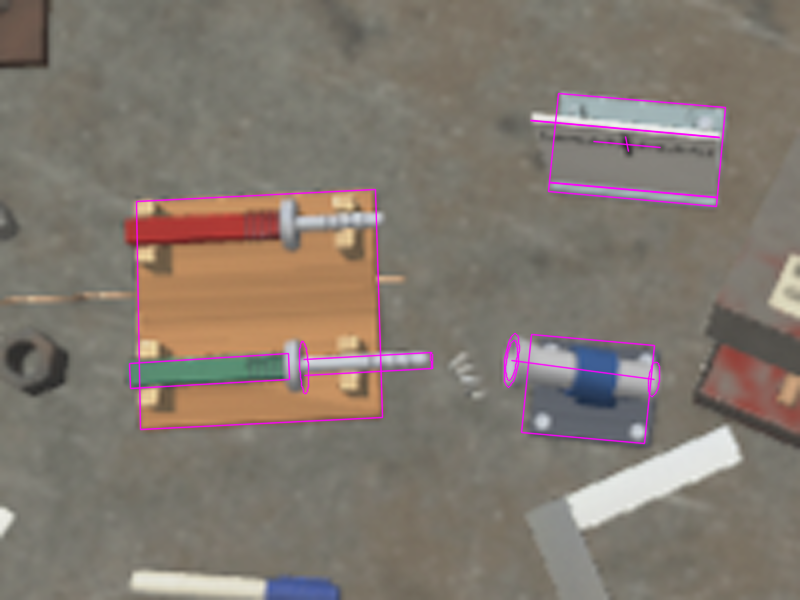

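View pics/sov1.png

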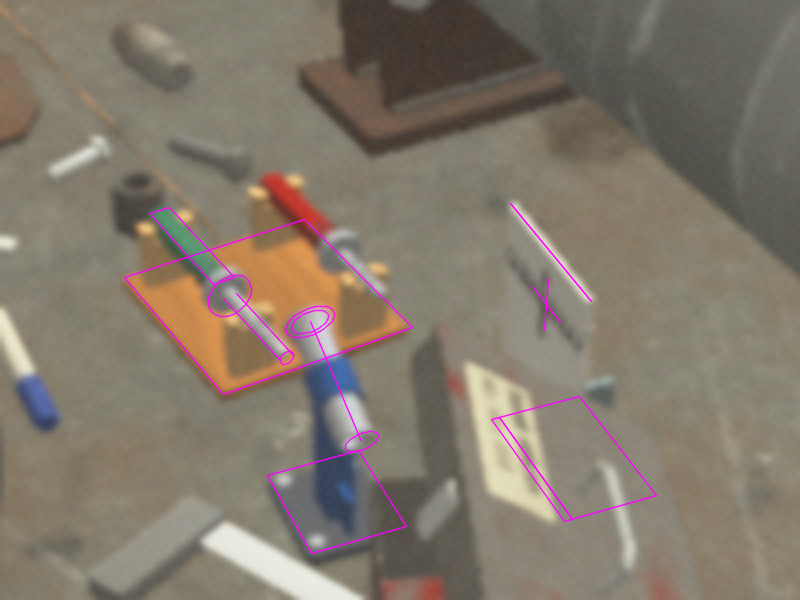

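```bash
cat > cmd.py <<'E'
from h import *
# desired: grasp point pos, rod yaw a (deg from -y toward +x), pitch p (deg down), flip
def toolR(a,p,flip=0,roll=0):
    a=np.radians(a);F=np.array([np.sin(a),-np.cos(a),0]);y0=np.cross([0,0,1],F)
    R=Rn.from_rotvec(y0*np.radians(p)); d=R.apply(F); up=R.apply([0,0,1.])
    q=Rn.from_rotvec(d*np.radians(roll)); up=q.apply(up)
    y=-up; x=d if not flip else -d
    return np.c_[x,y,np.cross(x,y)]
def report(gp,a,p,flip=0,roll=0,off=.011):
    """target: grasp point at gp"""
    o=robot.get_obs(); R=Rn.from_quat(o['tool_rot']); Rt=toolR(a,p,flip,roll)
    tcp=np.array(gp)+Rt[:,1]*off
    rv=(R.inv()*Rn.from_matrix(Rt)).as_rotvec(degrees=True)
    dw=tcp-o['position']
    print('t',round(o['time'],2),'q',o['q'].round(2),'pos',o['position'].round(4),'F',o['ft_force'].round(1),'w',round(o['grip_width'],4))
    print('turn',rv.round(2),'shift in current tool',(R.inv().apply(dw)*1000).round(1),'in target tool',(Rt.T@dw*1000).round(1),'mm; world',(dw*1000).round(1))
E
python3 - <<'E'
from cmd import *
o=robot.get_obs();print(Rn.from_quat(o['tool_rot']).as_matrix().round(3))
for f in (0,1): report((.3765,.346,.055),2,0,f)
from ov import S,T
for z in (.2,.3,.4,.5): print(z,atz(T,(137,215),z)[:2], atz(T,(137,300),z)[:2])
E
```

```text
[[ 0.899 -0.     0.438]
 [-0.438  0.     0.899]
 [-0.    -1.     0.   ]]
t 1.4 q [ 0.94  0.53  1.43  0.    1.18 -0.18] pos [0.2739 0.5618 0.2305] F [-0.5  0.5  0.4] w 0.0871
turn [ 0. 62. -0.] shift in current tool [ 186.8  186.5 -149. ] in target tool [219.2 186.5  95. ] mm; world [ 102.6 -215.8 -186.5]
t 1.4 q [ 0.94  0.53  1.43  0.    1.18 -0.18] pos [0.2739 0.5618 0.2305] F [-0.5  0.5  0.4] w 0.0871
turn [  -0. -118.   -0.] shift in current tool [ 186.8  186.5 -149. ] in target tool [-219.2  186.5  -95. ] mm; world [ 102.6 -215.8 -186.5]
0.2 [0.60196272 0.29999167] [0.59909173 0.10402672]
0.3 [0.5698594  0.28061263] [0.56721458 0.10008531]
0.4 [0.53775608 0.2612336 ] [0.53533743 0.09614389]
0.5 [0.50565276 0.24185457] [0.50346028 0.09220247]
```

```bash
python3 - <<'E'
from ov import *
import cv2
from scipy.optimize import least_squares
lines=[(T,(136,100),(138,480)),(T,(10,100),(8,480)),(S,(41,380),(151,580)),(S,(127,320),(250,470))]
def f(v):
    c=np.array([v[0],.1,v[1]]);u=np.array([v[2],-1,v[3]]);u/=np.linalg.norm(u);e=[]
    for p,a,b in lines:
        for q in (a,b):
            o,d=ray(p,q); n=np.cross(d,u);n/=np.linalg.norm(n); e.append(abs((c-o)@n)-v[4])
    return e
r=least_squares(f,[.7,.25,0,0,.14]);print(r.x.round(3),(np.array(r.fun)*1000).round(1))
for n,q in (('coupling',(158,238)),): print(atz(T,(241,158),.02),atz(T,(297,211),.01))
E
```

```text
[ 0.729  0.246 -0.026  0.033  0.143] [-7.6 -4.2 -4.1 -5.1  8.4  1.4 11.2 -0.1]
[0.38579741 0.4778762  0.02      ] [0.24119626 0.34200877 0.01      ]
```

```bash
python3 -m crank '[[[0,10.5,0,0.037,0,-0.030,100],[0,10.5,0,0.037,0,-0.021,100],[0,10.5,0,0.037,0,-0.012,70],[0,10.5,0,0.037,0,-0.006,50],[0,10.5,0,0.037,0,0,45]]]' 20; python3 -c "
from cmd import *
report((.3765,.346,.055),2,0)"
```

```text
time: 2.02
position: [0.357, 0.3746, 0.2307]
tool_rot: [-0.546, 0.449, -0.449, 0.546]
ft_force: [0.7, 0.5, -0.4]
grip_width: 0.0646
t 2.02 q [ 0.59  0.38  1.7  -0.    1.06  0.4 ] pos [0.357  0.3746 0.2307] F [ 0.7  0.5 -0.4] w 0.0646
turn [-0.03  9.15 -0.01] shift in current tool [ 31.9 186.7  13.5] in target tool [ 29.3 186.7  18.5] mm; world [  19.5  -28.6 -186.7]
```

```bash
python3 -m crank '[[[0,9.15,0,0.030,0.030,0.018,45],[0,0,0,0,0.045,0,45],[0,0,0,0,0.040,0,45],[0,0,0,0,0.010,0,45],[0,0,0,0,0,0,45]]]' 20; python3 - <<'E'
from cmd import *
report((.3765,.346,.055),2,0)
T=shot('top','t2.png');S=shot('scene','s2.png')
z=np.hstack([cv2.resize(p['img'][a:a+100,b:b+100,::-1],None,fx=4,fy=4) for p,a,b in ((T,190,170),(S,140,220))])
cv2.imwrite('pics/c2.png',z)
E
```

```text
time: 2.65
position: [0.3802, 0.3501, 0.1056]
tool_rot: [0.51, -0.49, 0.49, -0.51]
ft_force: [0.9, -0.1, -1.0]
grip_width: 0.0395
t 2.65 q [ 0.53  0.58  1.81 -0.    0.75  0.49] pos [0.3802 0.3501 0.1056] F [ 0.9 -0.1 -1. ] w 0.0395
turn [0.02 0.36 0.01] shift in current tool [ 3.9 61.6 -3.9] in target tool [ 3.9 61.6 -3.9] mm; world [ -3.7  -4.1 -61.6]
```

View pics/c2.png

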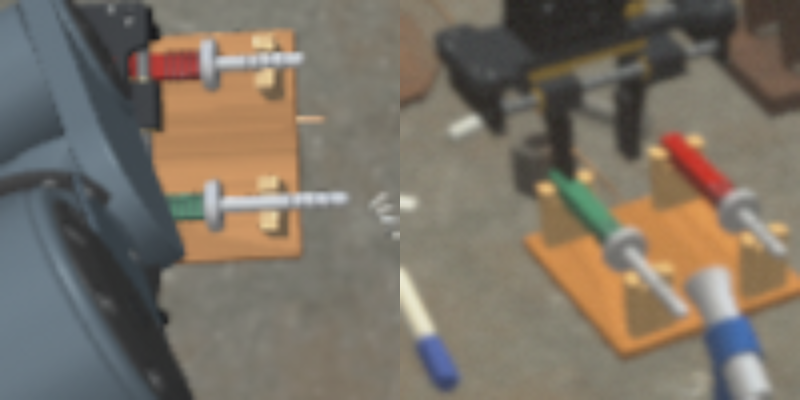

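The fingers hang above the handle. I check the projection of the TCP against where they appear.

```bash
python3 - <<'E'
from cmd import *
from ov import S
o=robot.get_obs();P=o['position'];R=Rn.from_quat(o['tool_rot']).as_matrix()
for dz in (-.0198,.0198):
    r,c=proj(S,P+R@[0,.008,dz]); print((c-220)*4,400*0+(r-140)*4)
E
```

```text
171.14369389356966 169.8357629856556
222.5280728971661 153.36802153063923
```

```bash
python3 -m crank '[[[0,0.3,0,0.004,0.020,-0.004,45],[0,0,0,0,0.026,0,45],[0,0,0,0,0.016,0,45],[0,0,0,0,0,0,45],[0,0,0,0,0,0,30]]]' 20; python3 -c "
from cmd import *
report((.3765,.346,.055),2,0)"
```

```text
time: 3.38
position: [0.3768, 0.3462, 0.0443]
tool_rot: [-0.508, 0.491, -0.491, 0.509]
ft_force: [0.6, 0.3, 0.0]
grip_width: 0.0345
t 3.38 q [0.52 0.69 1.86 0.   0.6  0.49] pos [0.3768 0.3462 0.0443] F [0.6 0.3 0. ] w 0.0345
turn [-0.09  0.06 -0.05] shift in current tool [ 0.2  0.3 -0.4] in target tool [ 0.2  0.3 -0.4] mm; world [-0.3 -0.2 -0.3]
```

```bash
python3 -m crank '[[[0,0,0,0,0,0,10],[0,0,0,0,0,0,10],[0,0,0,0,0,0,10],[0,0,0,0,0,0,10],[0,0,0,0,0,0,10]]]' 35; python3 -c "
from cmd import *
report((.3765,.346,.055),2,0)"
```

```text
time: 4.0
position: [0.3765, 0.3459, 0.044]
tool_rot: [-0.509, 0.491, -0.491, 0.509]
ft_force: [0.6, 0.0, 5.8]
grip_width: 0.0158
t 4.0 q [0.52 0.69 1.86 0.   0.6  0.49] pos [0.3765 0.3459 0.044 ] F [0.6 0.  5.8] w 0.0158
turn [-0.05  0.05 -0.03] shift in current tool [-0.1  0.  -0. ] in target tool [-0.1  0.  -0. ] mm; world [-0.   0.1 -0. ]
```

```bash
python3 -m crank '[[[0,0,0,0,-0.015,0,10],[0,0,0,0,-0.030,0,10],[0,0,0,0,-0.040,0,10],[0,0,0,0,-0.040,0,10],[0,0,0,0,-0.020,0,10]]]' 35; python3 - <<'E'
from cmd import *
report((.3765,.346,.20),2,0)
S=shot('scene','s3.png');T=shot('top','t3.png')
z=np.hstack([cv2.resize(p['img'][a:a+150,b:b+100,::-1],None,fx=4,fy=4) for p,a,b in ((T,180,200),(S,110,220))])
cv2.imwrite('pics/c3.png',z)
import pickle; pickle.dump((S,T),open('cam3.pkl','wb'))
E
```

```text
time: 4.62
position: [0.3766, 0.346, 0.1912]
tool_rot: [-0.508, 0.491, -0.491, 0.51]
ft_force: [-0.9, 0.6, -1.6]
grip_width: 0.0157
t 4.62 q [0.52 0.43 1.76 0.   0.95 0.49] pos [0.3766 0.346  0.1912] F [-0.9  0.6 -1.6] w 0.0157
turn [-0.16  0.05 -0.09] shift in current tool [ 0.   2.2 -0.1] in target tool [ 0.   2.2 -0.1] mm; world [-0.1 -0.  -2.2]
```

View pics/c3.png

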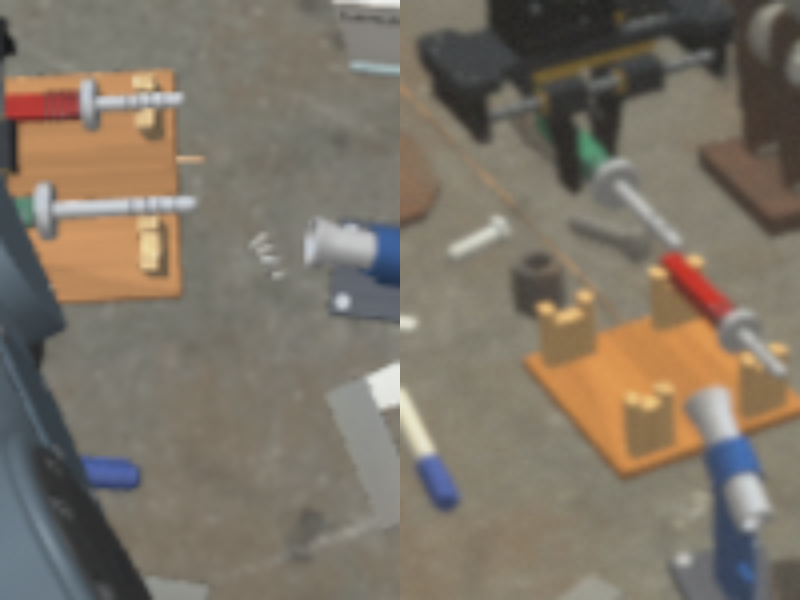

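The rod is held and clear of the rack: tip at top image (230, 248) and scene (170, 290). I check how it sits in the hand against the tool frame.

```bash
python3 - <<'E'
from cmd import *
import pickle
S,T=pickle.load(open('cam3.pkl','rb'))
c=lambda x,y:(180+(y+.5)/4-.5,200+(x+.5)/4-.5)
d=lambda x,y:(110+(y+.5)/4-.5,220+(x-400+.5)/4-.5)
tip=tri([(T,c(195,203)),(S,d(680,246))]); col=tri([(T,c(46,209)),(S,d(615,183))])
o=robot.get_obs();R=Rn.from_quat(o['tool_rot']).as_matrix()
print(tip,col)
for X in (tip,col): print((R.T@(X-o['position'])*1000).round(1))
for p,n in ((T,'T'),(S,'S')):
  for x in (.125,.045,.041): print(n,x,proj(p,o['position']+R@[x,-.011,0]))
print(c(195,203),c(46,209),d(680,246),d(615,183))
E
```

```text
[0.38275872 0.22214114 0.20134256] [0.37935737 0.30607211 0.20256788]
[124.4 -10.5   1.1]
[ 40.4 -11.5   0.7]
T 0.125 (np.float64(230.91562530891994), np.float64(248.5755249330301))
T 0.045 (np.float64(232.67572427029003), np.float64(212.99412596868052))
T 0.041 (np.float64(232.7637804363563), np.float64(211.2140206195831))
S 0.125 (np.float64(171.1615654835085), np.float64(289.46318119634077))
S 0.045 (np.float64(156.3568010404669), np.float64(274.50136909600053))
S 0.041 (np.float64(155.64668408206794), np.float64(273.78371927849025))
(230.375, 248.375) (231.875, 211.125) (171.125, 289.625) (155.375, 273.375)
```

```bash
python3 - <<'E'
import ov,pickle
from ov import *
S,T=pickle.load(open('cam3.pkl','rb'))
def L_(m,ma):
    o=np.array([*m,.125]);F0=fr(ma);F=Rn.from_rotvec(F0[:,1]*np.radians(20)).as_matrix()@F0
    return [circ(o,F,0,.016),circ(o,F,0,.012),circ(o,F,.09,.0105),[o,o+F@[.09,0,0]]]+box(np.array([*m,0]),F0,0,.08,-.032,.032,0,.01)[1:]
L=L_((.3712,.1625),-6)
ims=[]
for p,r0,c0 in ((T,215,270),(S,195,280)):
    k=10;im=cv2.resize(p['img'][r0:r0+60,c0:c0+40,::-1],None,fx=k,fy=k,interpolation=cv2.INTER_CUBIC)
    for l in L:
        q=np.array([[(proj(p,X)[1]-c0+.5)*k-.5,(proj(p,X)[0]-r0+.5)*k-.5] for X in l])
        cv2.polylines(im,[np.round(q).astype(int)],False,(255,0,255),1,cv2.LINE_AA)
    ims.append(im)
cv2.imwrite('pics/tube.png',np.hstack(ims))
E
```

```text
(no output)
```

View pics/tube.png

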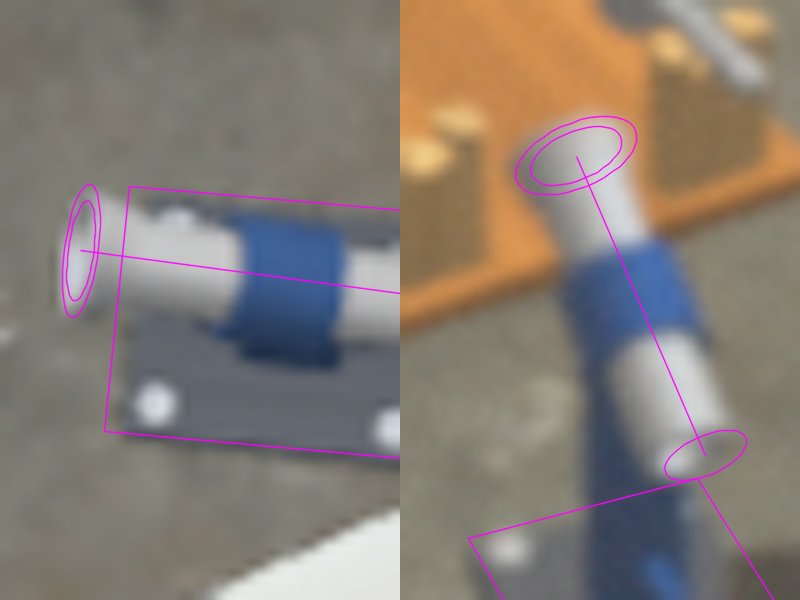

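```bash
cat > tube.py <<'E'
from cmd import *
M=np.array([.3698,.1615,.125]);A=-6.5
d=toolR(A,20)[:,0]
def rep(gap): report(M-d*(.125+gap),A,20)
E
python3 -c "
from tube import *
print(d);rep(.025)"
```

```text
[-0.10637622 -0.93365214 -0.34202014]
t 4.72 q [0.52 0.43 1.76 0.   0.95 0.49] pos [0.3773 0.3465 0.1912] F [ 0.4  0.1 -2. ] w 0.0161
turn [ 1.23  8.51 19.79] shift in current tool [41.5 25.2  7.3] in target tool [46.1 10.1 13.5] mm; world [  8.9 -41.2 -25.2]
```

```bash
python3 -m crank '[[[0.4,2.8,6.6,0.010,0,0.004,10],[0.4,2.8,6.6,0.014,0.006,0.004,10],[0.4,2.8,6.6,0.014,0.006,0.003,10],[0,0,0,0.005,0,0,10],[0,0,0,0,0,0,10]]]' 35; python3 -c "
from tube import *
rep(.025)"
```

```text
time: 5.35
position: [0.386, 0.3052, 0.1698]
tool_rot: [-0.375, 0.602, -0.437, 0.553]
ft_force: [0.3, 0.4, -0.8]
grip_width: 0.0155
t 5.35 q [ 0.24  0.4   1.99  0.52  0.7  -0.04] pos [0.386  0.3052 0.1698] F [ 0.3  0.4 -0.8] w 0.0155
turn [ 0.35 -0.03  0.27] shift in current tool [1.2 3.7 0.2] in target tool [1.2 3.7 0.2] mm; world [ 0.2  0.1 -3.9]
```

```bash
python3 -m crank '[[[0.3,0,0.2,0.001,0.0037,0,10],[0,0,0,0.005,0,0,10],[0,0,0,0.005,0,0,10],[0,0,0,0,0,0,10],[0,0,0,0,0,0,10]]]' 35; python3 - <<'E'
from tube import *
rep(.015)
from ov import circ,fr
S=shot('scene','s4.png');T=shot('top','t4.png')
o=robot.get_obs();R=Rn.from_quat(o['tool_rot']).as_matrix();g=o['position']+R@[0,-.011,0]
L=[[g+R@[.045,0,0],g+R@[.125,0,0]],[M,M+d*.09]]
ims=[]
for p,r0,c0 in ((T,215,250),(S,175,270)):
    k=8;im=cv2.resize(p['img'][r0:r0+70,c0:c0+50,::-1],None,fx=k,fy=k,interpolation=cv2.INTER_CUBIC)
    for l in L:
        q=np.array([[(proj(p,X)[1]-c0+.5)*k-.5,(proj(p,X)[0]-r0+.5)*k-.5] for X in l])
        cv2.polylines(im,[np.round(q).astype(int)],False,(255,0,255),1,cv2.LINE_AA)
    ims.append(im)
cv2.imwrite('pics/c4.png',np.hstack(ims))
E
```

```text
time: 5.98
position: [0.3852, 0.2965, 0.1631]
tool_rot: [-0.372, 0.601, -0.438, 0.556]
ft_force: [0.7, 0.2, -1.6]
grip_width: 0.0158
t 5.97 q [ 0.22  0.41  2.01  0.55  0.67 -0.1 ] pos [0.3852 0.2965 0.1631] F [ 0.7  0.2 -1.6] w 0.0158
turn [-0.03  0.01 -0.02] shift in current tool [ 0.7  0.3 -0.1] in target tool [ 0.7  0.3 -0.1] mm; world [-0.1 -0.5 -0.6]
```

View pics/c4.png

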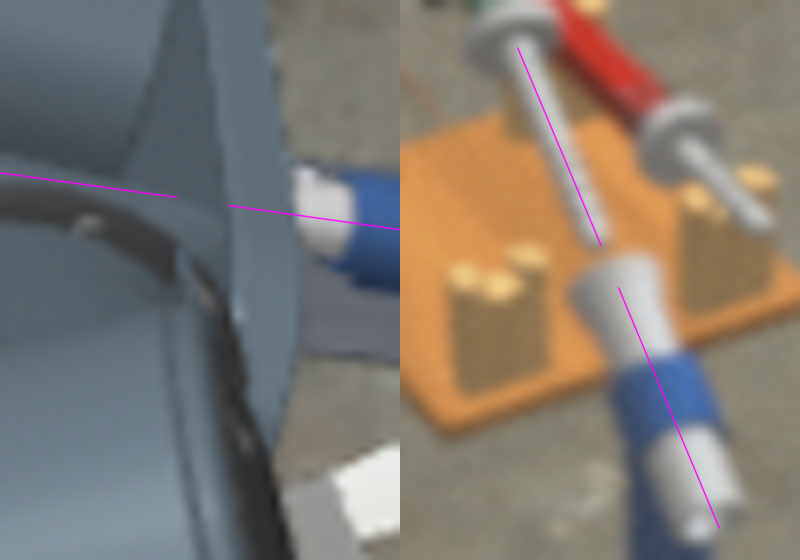

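```bash
python3 -m crank '[[[0,0,0,0.008,0,0,10],[0,0,0,0.008,0,0,10],[0,0,0,0.008,0,0,10],[0,0,0,0.008,0,0,10],[0,0,0,0,0,0,10]]]' 35; python3 -c "
from tube import *
rep(-.017)"
```

```text
time: 6.7
position: [0.3816, 0.266, 0.1518]
tool_rot: [-0.372, 0.602, -0.438, 0.555]
ft_force: [1.7, 0.2, -1.3]
grip_width: 0.0156
t 6.7 q [ 0.14  0.42  2.06  0.58  0.65 -0.21] pos [0.3816 0.266  0.1518] F [ 1.7  0.2 -1.3] w 0.0156
turn [ 0.01 -0.08 -0.  ] shift in current tool [-0.1  0.2  0.1] in target tool [-0.1  0.2  0.1] mm; world [ 0.1  0.1 -0.2]
```

Inside the flare with almost no force; carry on.

```bash
python3 -m crank '[[[0,0,0,0.010,0,0,10],[0,0,0,0.010,0,0,10],[0,0,0,0.010,0,0,10],[0,0,0,0.008,0,0,10],[0,0,0,0,0,0,10]]]' 35; python3 -c "
from tube import *
rep(-.055)"
```

```text
time: 7.32
position: [0.3776, 0.2305, 0.1388]
tool_rot: [-0.372, 0.602, -0.438, 0.555]
ft_force: [-0.4, 0.1, -2.1]
grip_width: 0.0158
t 7.33 q [ 0.05  0.44  2.11  0.62  0.62 -0.35] pos [0.3776 0.2305 0.1388] F [-0.4  0.1 -2.1] w 0.0158
turn [ 0.   -0.08 -0.01] shift in current tool [0.  0.2 0.1] in target tool [0.  0.2 0.1] mm; world [ 0.1  0.1 -0.2]
```

```bash
python3 -m crank '[[[0,0,0,0.010,0,0,10],[0,0,0,0.008,0,0,10],[0,0,0,0.004,0,0,10],[0,0,0,0.001,0,0,10],[0,0,0,0,0,0,10]]]' 45; python3 -c "
from tube import *
rep(-.080)"
```

```text
time: 7.95
position: [0.3753, 0.2096, 0.1312]
tool_rot: [-0.372, 0.601, -0.438, 0.556]
ft_force: [0.1, 0.1, -0.9]
grip_width: 0.0154
t 7.95 q [-0.01  0.45  2.14  0.64  0.61 -0.43] pos [0.3753 0.2096 0.1312] F [ 0.1  0.1 -0.9] w 0.0154
turn [-0.03  0.01 -0.02] shift in current tool [ 2.7  0.3 -0.1] in target tool [ 2.7  0.3 -0.1] mm; world [-0.3 -2.4 -1.2]
```

```bash
python3 -m crank '[[[0,0,0,0.001,0,0,10],[0,0,0,0.001,0,0,10],[0,0,0,0.001,0,0,10],[0,0,0,0.001,0,0,10],[0,0,0,0,0,0,10]]]' 45; python3 - <<'E'
from tube import *
rep(-.080)
S=shot('scene','s5.png')
cv2.imwrite('pics/c5.png',cv2.resize(S['img'][160:250,260:350,::-1],None,fx=6,fy=6,interpolation=cv2.INTER_CUBIC))
E
```

```text
time: 8.57
position: [0.3755, 0.2091, 0.1313]
tool_rot: [-0.369, 0.604, -0.436, 0.556]
ft_force: [2.6, 17.0, 2.6]
grip_width: 0.0155
t 8.57 q [-0.01  0.45  2.14  0.65  0.61 -0.45] pos [0.3755 0.2091 0.1313] F [ 2.6 17.   2.6] w 0.0155
turn [ 0.03 -0.17 -0.45] shift in current tool [ 2.2  0.5 -0.3] in target tool [ 2.2  0.5 -0.3] mm; world [-0.5 -1.9 -1.2]
```

View pics/c5.png

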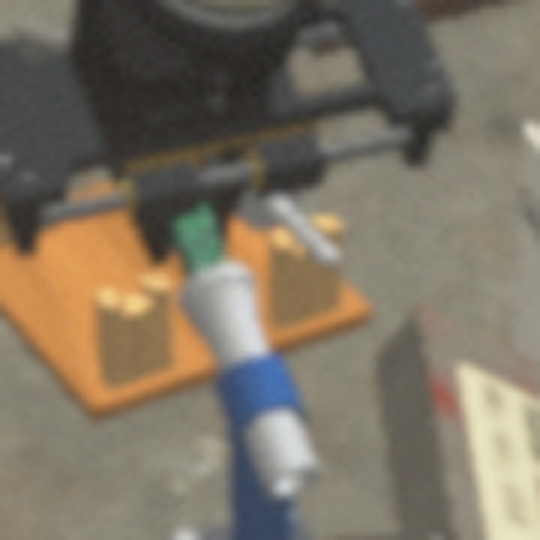

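The collar meets the rim (crop (215, 275)) with 17 N. One more firm push confirms the stop.

```bash
python3 -m crank '[[[0,0,0,0.001,0,0,10],[0,0,0,0.001,0,0,10],[0,0,0,0,0,0,10],[0,0,0,0,0,0,10],[0,0,0,0,0,0,10]]]' 55; python3 -c "
from tube import *
rep(-.080)"
```

```text
time: 9.25
position: [0.3755, 0.209, 0.1314]
tool_rot: [-0.368, 0.605, -0.435, 0.556]
ft_force: [4.3, 26.6, 5.1]
grip_width: 0.0156
t 9.25 q [-0.02  0.45  2.14  0.65  0.62 -0.45] pos [0.3755 0.209  0.1314] F [ 4.3 26.6  5.1] w 0.0156
turn [ 0.07 -0.24 -0.68] shift in current tool [ 2.2  0.6 -0.3] in target tool [ 2.2  0.6 -0.3] mm; world [-0.5 -1.8 -1.3]
```

Hard stop: +10 N for no travel. Draw out.

```bash
python3 -m crank '[[[0,0,0,-0.006,0,0,10],[0,0,0,-0.010,0,0,10],[0,0,0,-0.012,0,0,10],[0,0,0,-0.012,0,0,10],[0,0,0,0,0,0,10]]]' 45; python3 -c "
from tube import *
rep(-.044)"
```

```text
time: 9.88
position: [0.3789, 0.2418, 0.143]
tool_rot: [-0.372, 0.601, -0.438, 0.556]
ft_force: [0.9, -0.7, -0.8]
grip_width: 0.0155
t 9.88 q [ 0.08  0.43  2.1   0.6   0.63 -0.3 ] pos [0.3789 0.2418 0.143 ] F [ 0.9 -0.7 -0.8] w 0.0155
turn [-0.04  0.12 -0.  ] shift in current tool [1.1 0.3 0.1] in target tool [1.1 0.3 0.1] mm; world [-0.  -1.  -0.6]
```

```bash
python3 -m crank '[[[0,0,0,-0.012,0,0,10],[0,0,0,-0.014,0,0,10],[0,0,0,-0.014,0,0,10],[0,0,0,-0.018,0,0,10],[0,0,0,-0.020,0,0,10]]]' 45; python3 -c "
from tube import *
rep(0.034)"
```

```text
time: 10.5
position: [0.3868, 0.314, 0.1692]
tool_rot: [-0.372, 0.601, -0.438, 0.555]
ft_force: [0.3, -0.8, -1.1]
grip_width: 0.0155
t 10.5 q [ 0.26  0.41  1.98  0.53  0.69 -0.03] pos [0.3868 0.314  0.1692] F [ 0.3 -0.8 -1.1] w 0.0155
turn [ 0.03 -0.04  0.04] shift in current tool [0.3 0.1 0.4] in target tool [0.3 0.1 0.4] mm; world [ 0.3 -0.3 -0.2]
```

```bash
cat > plate.py <<'E'
from cmd import *
Mk=np.array([.4975,.0925,.14]);A=-6.
Rp=toolR(A,0);d=Rp[:,0];yp=np.cross([0,0,1],d)
def rep(back=0,front=.03,dz=0,roll=20): report(Mk-yp*front-d*(.125+back)+np.array([0,0,dz]),A,0,0,roll)
E
python3 -c "
from plate import *
rep(.05,.07,.03)"
```

```text
t 10.5 q [ 0.26  0.41  1.98  0.53  0.69 -0.03] pos [0.3868 0.314  0.1692] F [ 0.3 -0.8 -1.1] w 0.0155
turn [ 19.74  -4.   -19.66] shift in current tool [34.4 -2.4 67.3] in target tool [33.7 31.9 59.7] mm; world [ 63.1 -40.5  -9.6]
```

```bash
python3 -m crank '[[[0,0,0,0,-0.015,0.010,10],[6.6,-1.3,-6.5,0.010,0,0.015,10],[6.6,-1.3,-6.5,0.012,0.006,0.020,10],[6.6,-1.3,-6.6,0.012,0.006,0.015,10],[0,0,0,0,0,0,10]]]' 45; python3 -c "
from plate import *
rep(.05,.07,.03)"
```

```text
time: 11.12
position: [0.4369, 0.2731, 0.1689]
tool_rot: [0.387, -0.447, 0.593, -0.547]
ft_force: [-1.3, -0.2, -1.4]
grip_width: 0.0152
t 11.12 q [ 0.41  0.41  1.96 -0.26  0.5   0.73] pos [0.4369 0.2731 0.1689] F [-1.3 -0.2 -1.4] w 0.0152
turn [ 2.47 -0.4  -1.68] shift in current tool [-1.4 12.8  9.5] in target tool [-1.7 13.1  9. ] mm; world [13.1  0.4 -9.3]
```

```bash
python3 -m crank '[[[2.4,-0.4,-1.6,0,0.008,0.005,10],[0,0,0,0,0.005,0.004,10],[0,0,0,0,0,0,10],[0,0,0,0,0,0,10],[0,0,0,0,0,0,10]]]' 45; python3 -c "
from plate import *
rep(.05,.07,.03);rep()"
```

```text
time: 11.75
position: [0.451, 0.2715, 0.1607]
tool_rot: [0.382, -0.427, 0.609, -0.548]
ft_force: [-0.6, -1.0, -2.0]
grip_width: 0.0153
t 11.75 q [ 0.43  0.44  1.95 -0.39  0.47  0.86] pos [0.451  0.2715 0.1607] F [-0.6 -1.  -2. ] w 0.0153
turn [-0.1  -0.22 -0.11] shift in current tool [-1.8  0.5 -1.6] in target tool [-1.8  0.5 -1.6] mm; world [-1.1  2.  -1. ]
t 11.75 q [ 0.43  0.44  1.95 -0.39  0.47  0.86] pos [0.451  0.2715 0.1607] F [-0.6 -1.  -2. ] w 0.0153
turn [-0.1  -0.22 -0.11] shift in current tool [48.1 42.4 25.9] in target tool [48.2 42.4 25.7] mm; world [ 33.4 -52.  -31. ]
```

```bash
python3 -m crank '[[[0,-0.2,0,0.024,0,0,10],[0,0,0,0.024,0.006,0.004,10],[0,0,0,0,0.014,0.008,10],[0,0,0,0,0.014,0.008,10],[0,0,0,0,0.006,0.004,10]]]' 45;python3 -m crank '[[[0,0,0,0,0.001,0.001,10],[0,0,0,0,0,0,10],[0,0,0,0,0,0,10],[0,0,0,0,0,0,10],[0,0,0,0,0,0,10]]]' 45; python3 - <<'E'
from plate import *
rep()
from ov import fr
S=shot('scene','s6.png');T=shot('top','t6.png')
for p in (S,T): print([(x['at'],x['conf']) for n in ('green_gauge_tip','reading_mark') for x in robot.spot_in(p,n)[:1]])
o=robot.get_obs();R=Rn.from_quat(o['tool_rot']).as_matrix();g=o['position']+R@[0,-.011,0]
ims=[];P=np.array([.498,.0925,0]);F=fr(-6)
tp=g+R@[.125,0,0]
print('tip in plate frame mm',(F.T@(tp-P)*1000).round(1))
L=[[g+R@[.045,0,0],tp],[P+F@[-.055,0,.18],P+F@[.055,0,.18]],[P+F@[0,0,.14],P+F@[0,-.03,.14]]]
for q_,(p,r0,c0) in enumerate(((T,160,260),(S,150,310))):
    k=5
    for ov in (0,1):
        im=cv2.resize(p['img'][r0:r0+60,c0:c0+75,::-1],None,fx=k,fy=k,interpolation=cv2.INTER_CUBIC)
        if ov:
          for l in L:
            q=np.array([[(proj(p,X)[1]-c0+.5)*k-.5,(proj(p,X)[0]-r0+.5)*k-.5] for X in l])
            cv2.polylines(im,[np.round(q).astype(int)],False,(255,0,255),1,cv2.LINE_AA)
        ims.append(im)
cv2.imwrite('pics/c6.png',np.vstack([np.hstack(ims[:2]),np.hstack(ims[2:])]))
E
```

```text
time: 12.38
position: [0.4835, 0.2208, 0.1303]
tool_rot: [0.383, -0.426, 0.609, -0.549]
ft_force: [0.1, -0.7, -1.2]
grip_width: 0.0157
time: 13.0
position: [0.4832, 0.2202, 0.1307]
tool_rot: [0.383, -0.426, 0.609, -0.549]
ft_force: [-0.2, -0.4, -1.8]
grip_width: 0.0155
t 13.0 q [ 0.29  0.5   1.98 -0.39  0.35  0.74] pos [0.4832 0.2202 0.1307] F [-0.2 -0.4 -1.8] w 0.0155
turn [-0.13  0.03 -0.1 ] shift in current tool [0.5 1.4 0.9] in target tool [0.5 1.4 0.9] mm; world [ 1.3 -0.7 -1. ]
[([188.5, 330.0], 0.78), ([210.9, 356.5], 0.63)]
[([199.6, 277.3], 0.54), ([184.5, 306.3], 0.63)]
tip in plate frame mm [ -0.4 -31.6 140.7]
```

View pics/c6.png

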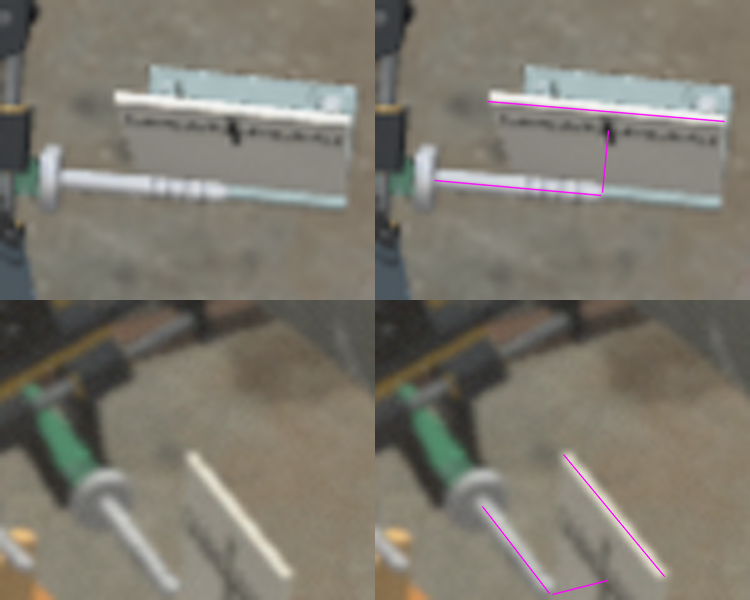

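View pics/s6.png

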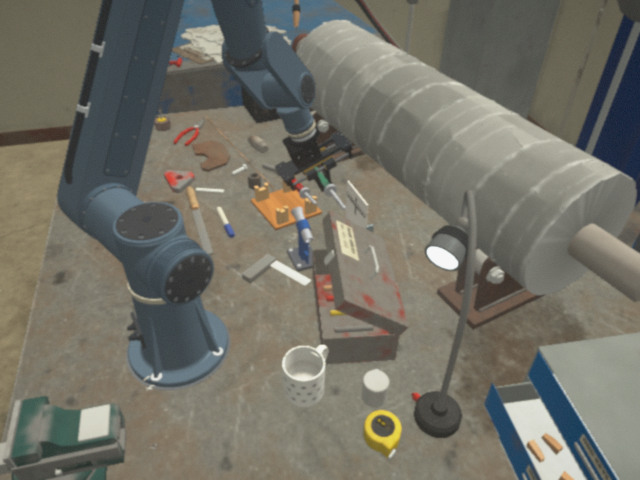

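The rod hangs level in front of the plate, with its tip at top image (198, 305) and scene (207, 345). The scene view shows it ~2 px above my overlay, so I triangulate tip, collar and cross relative to each other.

```bash
python3 - <<'E'
from plate import *
S=shot('scene','s7.png');T=shot('top','t7.png')
k=10;ims=[]
o=robot.get_obs();R=Rn.from_quat(o['tool_rot']).as_matrix();g=o['position']+R@[0,-.011,0];tp=g+R@[.125,0,0]
for p,r0,c0 in ((T,170,265),(S,182,320)):
    ims.append(cv2.resize(p['img'][r0:r0+50,c0:c0+ (50 if p is T else 30),::-1],None,fx=k,fy=k,interpolation=cv2.INTER_CUBIC))
    for X in (tp,g+R@[.045,0,0]): r,c=proj(p,X); print('model in crop',(c-c0+.5)*k,(r-r0+.5)*k)
    for X in (Mk+[.0005,0,0],): r,c=proj(p,X); print('mark in crop',(c-c0+.5)*k,(r-r0+.5)*k)
cv2.imwrite('pics/c7.png',np.hstack(ims))
import pickle; pickle.dump((S,T),open('cam7.pkl','wb'))
E
```

```text
model in crop 403.3889419517931 290.34584934940057
model in crop 68.4870595355494 260.791961202425
mark in crop 417.6030385509256 161.41379711429096
model in crop 248.25082076818546 267.58593564279465
model in crop 114.59711574044888 92.74456921494902
mark in crop 365.51134845010665 241.34596416365184
```

View pics/c7.png

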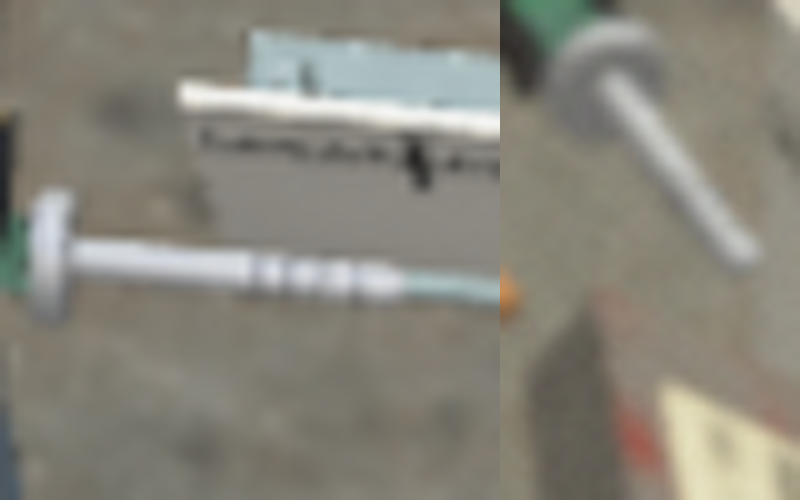

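```bash
python3 - <<'E'
from plate import *
import pickle
from ov import fr
S,T=pickle.load(open('cam7.pkl','rb'))
c=lambda x,y:(170+y/10-.5,265+x/10-.5)
d2=lambda x,y:(182+y/10-.5,320+(x-500)/10-.5)
tip=tri([(T,c(402,282)),(S,d2(742,253))]);col=tri([(T,c(70,255)),(S,d2(611,78))])
o=robot.get_obs();R=Rn.from_quat(o['tool_rot']).as_matrix();g=o['position']+R@[0,-.011,0]
for X,x in ((tip,.125),(col,.045)): print(X.round(4),'kin',(g+R@[x,0,0]).round(4))
P=np.array([.498,.0925,0]);F=fr(-6);print('tip in plate',(F.T@(tip-P)*1000).round(1))
# cross from both views using first pictures
for p,n in ((T,(628,146)),):pass
E
```

```text
[0.4665 0.0969 0.1449] kin [0.4666 0.0962 0.1406]
[0.4744 0.1753 0.1459] kin [0.4749 0.1757 0.1408]
tip in plate [ -1.1 -31.7 144.9]
```

```bash
python3 - <<'E'
import cv2,numpy as np
a=[cv2.resize(cv2.imread(f'pics/{n}')[r:r+75,c:c+90],None,fx=4,fy=4) for n,r,c in (('s0.png',155,240),('s7.png',155,240),('t0.png',190,170),('t7.png',190,170))]
cv2.imwrite('pics/c8.png',np.vstack([np.hstack(a[:2]),np.hstack(a[2:])]))
E
```

```text
(no output)
```

View pics/c8.png

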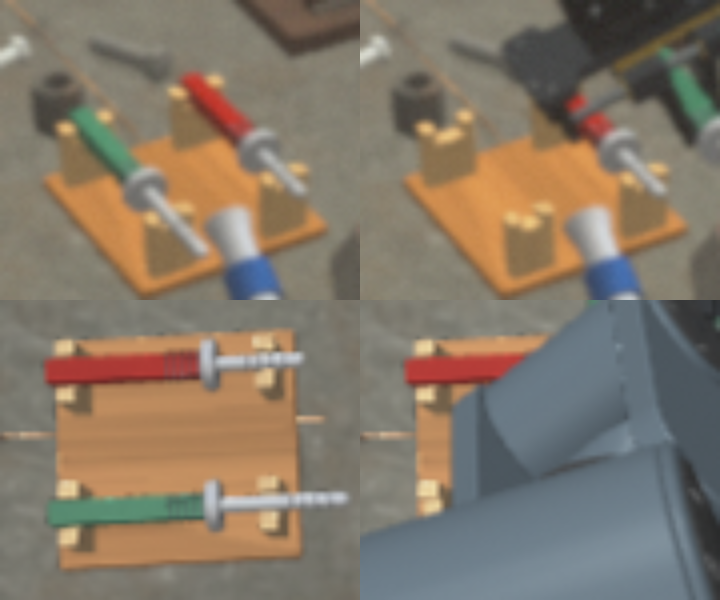

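The red rod and the coupling sit exactly as in the first pictures. I hand in.

```bash
python3 -c "
from h import *
o=robot.get_obs();print(o['time'],o['ft_force'],o['grip_width'],abs(o['joint_velocities']).max());print(robot.hand_in())"
```

```text
13.4 [-0.21531307  1.30515112 -0.78273713] 0.01550913024059569 0.0016523208522909163
the job is handed in; nothing more can be done
None
```

I lifted the green gauge rod from the rack and pushed it into the guide tube until the collar stopped. I then drew it fully out and handed it in held at the white plate, after 13.4 s.

- **Stop at the tube mouth:** the axial force rose from 17 to 27 N with almost no further travel, and the picture showed the collar on the rim. The commanded position read about 2 mm short of the calculated depth, which is within my position error for the tube.
- **Drawing out:** the tip ended about 34 mm clear of the mouth, and the wrist force was close to zero.
- **Reading pose:** the tip is about 30–32 mm in front of the cross, within 1 mm of it in height and within 2 mm of it sideways. The rod is level and parallel to the plate to about 0.5°, with the tip pointing right. It touches nothing, and the arm was still.
- **One disagreement:** triangulating from the two cameras put the rod 4–5 mm higher than the arm's own reading. The cross also came out 4.6 mm high, so I took this as a camera bias at that spot and did not correct for it.
- **Other things:** the red rod and the coupling sit as they did in the first pictures. I did not compare the remaining loose things one by one, but the arm went nowhere near them.

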